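# Set the notched length gauge to the sample

### The job

Set the length gauge to the piece of grey wiring duct that lies in its track: stand the loose stop carriage in the open end of the track, steel stop plate towards the duct, and slide it in until its pawl meets the toothed rack. Then take it by its red release bar, hold the bar up and run the carriage along until the stop plate comes up to the end of the duct, and let go so that the pawl drops into the nearest notch. Leave both pieces of duct where they lie and the other things on the bench alone.

Things in the scene. Friction and masses are not known exactly. Their poses are not given: they have to be found in the camera images.
- gauge: Length gauge, fixed. Origin on the bench under the track's centre line, y along the track towards the steel end anvil (face at y = +177 mm), x square to it, z up. Dark blue-grey bed, top 12 mm up, y = -245 to +205 mm, x = -74 to +48 mm. A dark rest behind it (x = 48 to 96, y = -102 to +104 mm, top 12 mm up too) carries the duct not in use.
- bay (a point): Centre of the open, bare loading end, on the bed top (gauge y = -190 mm, x = 0), axes as the gauge's. The carriage's 90 mm foot fits here clear of the mouth of the track, which begins 50 mm further on.
- mouth (a point): Begin of the track, on the bed top (gauge y = -140 mm, x = 0). From here to y = +203 mm two walls stand 65 mm apart; lips on them leave 10 mm of height over the bed, are 6 mm thick (tops 28 mm above the bench) and leave a slot 48 mm wide. Two steel cheeks 10 mm high flare from the walls to 86 mm apart, 27 mm before this point.
- notch_first (a point): Bottom of the first notch of the bright steel toothed rack in front of the track (gauge x = -59, y = -74 mm), on the bed top; eight more follow every 20 mm along +y. Rack 22 mm wide in x; teeth 8 mm wide with gable tops, 12 mm high, the first 10 mm before this notch; notches 12 mm wide.
- carriage_centre (a point): Centre of the loose stop carriage's black body, 27 mm above its underside; 0.7 kg. y points to the stop plate (to the anvil when in the track), z up, release bar on the -x side. Body 40 mm wide (x), 81 long, 8 to 44 mm up: grip it across the ribbed 40 mm. Blue slide foot 61 wide, 90 long, 8 mm high, front 12 mm only 53 wide; 2 mm of play each side and under the lips.
- stop_face (a point): Middle of the outer face of the carriage's steel stop plate, 45 mm in +y from the carriage's centre, 30 mm above its underside, axes as the carriage's. Plate 42 x 42 mm, 10 to 52 mm above the underside.
- bar_grip (a point): Middle of the red release bar: round, 12 mm thick, 67 mm long, parallel to the carriage's y; when down it is 70 mm in -x from the carriage's centre and 56 mm above its underside; 44 mm clear to the body. It swings up about a pin 80 mm behind it. Off the lips, lifting by it tips the carriage over; the lips hold the foot down.
- pawl_tip (a point): Lower tip of the pawl, a 9 mm wide blade fixed under the bar's arm: 36 mm in +y and 56 mm in -x from the carriage's centre, 1 mm above its underside. In a notch it has 1.5 mm of play each way; it stops the carriage at the first tooth unless lifted.
- release_bar (a joint): Swing of the release bar, rad: 0 down (pawl in a notch or hanging free), at most 0.42. A spring presses it down, about 4 N at the bar, 6 N at 0.25 rad. The pawl clears the teeth above 0.18 rad (bar up 15 mm); 0.27 (bar up 22 mm) is comfortable. With the pawl on top of a tooth it reads 0.05 to 0.18.
- sample_long_end (a point): Centre of the free end (facing the loading end) of the long grey slotted wiring duct, 40 x 180 x 38 mm, loose, 0.14 kg. One duct lies in the track on the bed, between the lips, against the anvil (gauge x = 0), the other on the rear rest (x = 70 mm); which is which changes. In the right notch the stop plate stands about 2 mm off the end of the duct in the track. Axes as the gauge's.
- sample_short_end (a point): The same point of the short grey wiring duct, 40 x 100 x 38 mm, 0.08 kg, loose.
- spool_black: Bystander: black wire spool, 68 x 66 x 51 mm, origin under its centre.
- tape_red: Bystander: roll of red insulating tape, 60 x 58 x 18 mm, origin under its centre.
- screwdriver_a: Bystander: screwdriver with yellow handle, 22 x 183 x 24 mm, lying flat, origin under its middle.

How it is judged:
On the way, in this order (a step that is already met when the one before it is completed fails the run):
1. the carriage stands with its foot flat on the gauge's bed, let go of (z of carriage_centre in the frame of gauge between 0.036 and 0.043 m and x of carriage_centre in the frame of gauge between -0.015 and 0.015 m and y of carriage_centre in the frame of gauge above -0.225 m and contact force between the fingers and carriage below 0.2 N), for 0.2 s.
2. the carriage is in the track past the first tooth with its release bar held up (value of joint release_bar above 0.15 rad and y of carriage_centre in the frame of gauge above -0.112 m and contact force between the fingers and carriage above 1 N).
At the end, for the whole second after the job is handed in: The carriage stands at rest in the track, foot flat on the bed (within 3 mm in height and 6 mm sideways), its release bar fully down (under 0.05 rad) with the pawl in the notch at which the stop plate is less than 10 mm from the end of the duct in the track; both ducts have moved less than 8 mm (value of joint release_bar below 0.05 rad and z of carriage_centre in the frame of gauge between 0.036 and 0.043 m and x of carriage_centre in the frame of gauge between -0.006 and 0.006 m and angle between the y axis of stop_face and the y axis of gauge, either way round below 0.1 rad and linear speed of carriage below 0.01 m/s and distance of each of sample_long_end, sample_short_end from where it was at the start of the episode below 0.008 m and ((x of sample_long_end in the frame of gauge below 0.03 m and y of stop_face in the frame of sample_long_end between -0.01 and 0.001 m) or (x of sample_short_end in the frame of gauge below 0.03 m and y of stop_face in the frame of sample_short_end between -0.01 and 0.001 m))); the robot touches nothing.
It fails at once if a bystander (spool, tape, screwdriver) is moved more than 20 mm (distance of any of spool_black, tape_red, screwdriver_a from where it was at the start of the episode above 0.02 m).
It fails at once if a duct is moved more than 30 mm (distance of any of sample_long_end, sample_short_end from where it was at the start of the episode above 0.03 m).
It also fails if it takes over 48 s, if anything falls off the work surface, if the arm or the gripper's body presses on something with over 40 N, if the wrist force passes 120 N, or if a joint passes its speed limit or range.

### The arm

A 6-joint arm with a two-finger parallel gripper is mounted at the origin on a cart in front of the work surface, level with it; the furniture and walls round the work are solid. World frame = base frame: x ahead of the robot, y to its left, z up, the work surface at z = 0. Lengths are in m, angles in rad, forces in N, time in s.
With the tool pointing down it reaches from about 0.25 to 0.725 m from the base axis. Payload 4 kg.
Tool frame: the origin (TCP) lies midway between the tips of the shut fingers; the grasp point (between the pads) lies 19 mm behind it; z points along the fingers, y is the line along which they close (so a half turn about z gives the same grasp; the last joint's range is limited). The gripper opens to 85 mm and grips with 20 to 120 N. Pads are 22 mm wide; open, the fingers measure 114 mm over their backs; the gripper's body (76 mm by 85 mm) begins 54 mm behind the grasp point. The pads swing forward as they close: fully open they stand 13 mm farther back than shut.
Start: joints at [-1.164, 0.241, 0.005, 1.335, 0, 1.571], TCP at [0.198, -0.459, 0.231] pointing down, gripper open.
Joint ranges: [-2.72, 2.72], [-1.05, 1.87], [-1.09, 1.28], [-1.99, 2.15], [-1.42, 1.44], [-3.14, 3.14]. Speed limits (rad/s): [2.79, 2.79, 3.14, 3.14, 3.14, 3.14].

### API

Orientations are given as a unit quaternion [x, y, z, w].
In Python, from workcell import bot gives the robot as it stands.
- The arm moves only by the tool play_rows, never from a script. Its argument "moves" is a list of rows, each a list of 3 entries, a list of its own where there are three numbers: the opening, from -1 (shut) to 1 (fully open), then the shift along the tool's x, y, z in cm, then the turn, a rotation vector about the tool's x, y, z in rad. A call has 1 to 12 rows; each row shifts and turns the commanded pose from where the row before left it, along the tool's axes as they then stand; what a row does not reach is not made up. A row lasts 1/12 s, in which the tool goes at most 41.7 mm and 7.16 degrees, less where a joint would pass 70% of its speed; a pose out of reach is approached as far as the arm can. A call is refused whole if a number of a shift passes 4.17 or a number of a turn 0.125, either way. A call with a gripper value outside its range is refused whole. The fingers move at their own pace and stop on an object; the grip force is fixed at half the most. Time passes only in rows, so rows that do not move let the fingers close. It gives the time, the measured TCP pose, the force and the opening at its end, in the units of the state.
- bot.get_obs(): the state, without advancing time (a new reading comes with each control period).
- bot.camera(name): name is "scene" or "side" or "wrist"; returns (picture, depth): 384x512x3 uint8, red, green, blue; 384x512 float32, m along the optical axis (not along the pixel's ray), 0 where there is no reading.
- bot.camera_info(name): a dict with "K" (3x3 intrinsics, pixels), "k1" (the pictures are not rectified: a ray, as slopes to the right and down, at radius r is drawn at 1 + k1 r^2 times it, then the intrinsics apply), "world_from_camera" (4x4, takes a point from camera to world coordinates); the wrist camera has in their place "T_tool_cam" (4x4, takes a point from camera to tool coordinates, whose origin is the TCP and whose axes are the flange's). Camera axes: x right, y up, looking along -z (the intrinsics and any distortion apply to the point x, -y, -z); pixel columns grow to the right and rows downward; lengths in m; the calibration is good to about 2 mm. A picture is of the moment at which its call begins: read the wrist's pose just before it. camera_info takes no time and is no camera call.
- bot.job_done(): hands the job in, once; it reports no verdict.
The state is a dict: "clock": time; "joint_pos": joint angles; "joint_vel": joint speeds; "tau": joint torques, N m; "eef_pos": TCP position; "tool_rot": TCP orientation; "ft_force": force on the tool from outside, world axes, zero at the start; "ft_torque": the same for the moment, N m; "grip_width": finger opening in m.
Only numpy, scipy, OpenCV 4.12 (cv2) and the standard library are available. Lean on these libraries where they do the work, as an engineer would, in place of code of your own. Each camera call takes 0.05 s, during which the arm holds its last target. There are 200 camera calls.

## Working session

There is one attempt and no reset: what is moved stays moved. The work goes in short steps, Python scripts to look and compute and a tool call to move; the robot and the scene stay as the last step left them, time stands still between calls to the robot, and variables do not carry over. Pictures are saved under pics/ and viewed, on a budget of 10 in all, crops included, one or two more only if the job needs it, and the job is handed in when it is done.

Besides the shell and the picture viewer there is one more tool, called after "Emit:" in YAML: its name, and indented under it one key for each argument. play_rows: Moves the arm, as the interface text tells. Its arguments: {"type":"object","properties":{"moves":{"type":"array"}},"required":["moves"]}

```bash
mkdir -p pics; ls; cat > h.py <<'E'
import numpy as np, cv2
from workcell import bot
def cam(n):
    o=bot.get_obs(); im,d=bot.camera(n); ci=bot.camera_info(n)
    return o,im,d,ci
def pts(d,ci,T=None):
    K=np.array(ci["K"]);k1=ci["k1"];h,w=d.shape
    v,u=np.mgrid[:h,:w].astype(float)
    und=cv2.undistortPoints(np.stack([u.ravel(),v.ravel()],1)[:,None],K,np.array([k1,0,0,0.]))[:,0]
    z=d.ravel(); P=np.stack([und[:,0]*z,-und[:,1]*z,-z,np.ones_like(z)],1)
    T=np.array(ci["world_from_camera"]) if T is None else T
    P=(P@T.T)[:,:3].reshape(h,w,3); P[d==0]=np.nan
    return P
E
python3 - <<'E'
from h import *
ims=[]
for n in("scene","side"):
    o,im,d,ci=cam(n); cv2.imwrite(f"pics/{n}0.png",im[...,::-1]); np.savez(f"{n}0.npz",im=im,P=pts(d,ci))
    print(n,ci)
print(o)
E
```

```text
pics
scene {'K': array([[377.39240504,   0.        , 252.30487174],
       [  0.        , 377.39240504, 192.86303839],
       [  0.        ,   0.        ,   1.        ]]), 'k1': -0.11011934226055377, 'world_from_camera': array([[-0.88862163,  0.22132435, -0.40170528,  0.1718594 ],
       [-0.45828782, -0.46285555,  0.75877336,  0.61022881],
       [-0.01799649,  0.85835906,  0.51273371,  0.52380376],
       [ 0.        ,  0.        ,  0.        ,  1.        ]])}
side {'K': array([[446.53029568,   0.        , 257.83990242],
       [  0.        , 446.53029568, 191.38991912],
       [  0.        ,   0.        ,   1.        ]]), 'k1': 0.023009091079435925, 'world_from_camera': array([[ 0.91845998,  0.26496336, -0.29364208,  0.16603285],
       [-0.3954876 ,  0.6066911 , -0.68957629, -0.9640809 ],
       [-0.00456242,  0.74948003,  0.66201123,  0.92160686],
       [ 0.        ,  0.        ,  0.        ,  1.        ]])}
{'clock': 0.05, 'joint_pos': array([-1.16398220e+00,  2.41419189e-01,  3.75451349e-03,  1.33520564e+00,
        1.57129684e-06,  1.57080809e+00]), 'joint_vel': array([-1.84754558e-04,  2.93490480e-04,  6.84454177e-04, -5.65939711e-05,
       -6.25433047e-04,  1.59298697e-03]), 'tau': array([ 1.80353072e-03, -3.73493493e+01,  2.53291672e+01,  1.10183095e-02,
        1.02374149e-04,  6.70965107e-06]), 'eef_pos': array([ 0.19759787, -0.45862348,  0.23042142]), 'tool_rot': array([ 9.79384673e-01,  2.02001451e-01, -2.08716465e-04, -1.01577069e-03]), 'ft_force': array([ 0.04871378, -0.16323089,  0.75548446]), 'ft_torque': array([-0.03006282,  0.03678174, -0.08654244]), 'grip_width': 0.08556616198890644}
```

View pics/scene0.png

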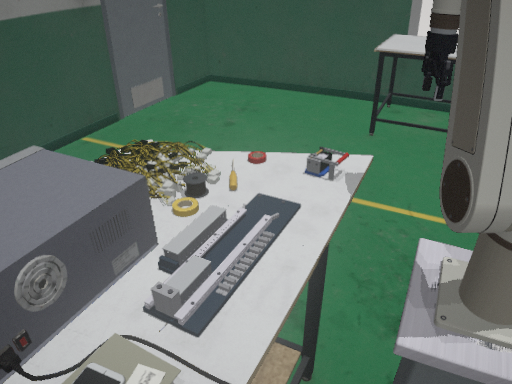

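View pics/side0.png

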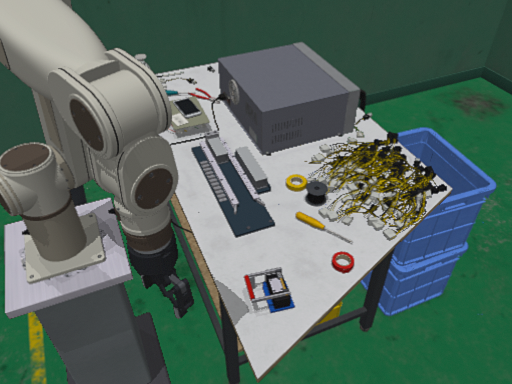

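The short duct lies in the track (scene px ~(182,285)), with the long one on the rear rest. The carriage is near the bench corner (scene (325,163), side (268,288)). Next I'll measure the gauge and carriage from depth and colour.

```bash
cat > m.py <<'E'
from h import *
for n in("scene","side"):
    f=np.load(f"{n}0.npz");im,P=f["im"],f["P"]
    hsv=cv2.cvtColor(im,cv2.COLOR_RGB2HSV);H,S,V=[hsv[...,i].astype(int) for i in range(3)]
    z=P[...,2]; near=(P[...,0]>0.0)&(P[...,0]<0.9)&(abs(P[...,1])<0.75)
    print(n,"bench z",np.nanmedian(z[near&(abs(z)<.01)&(V>180)]))
    dark=near&(z>.004)&(z<.02)&(V<90)&(P[...,1]>-.4)
    def rect(m,nm,zmin=None):
        k,l,st,c=cv2.connectedComponentsWithStats(m.astype(np.uint8))
        for i in np.argsort(-st[1:,4])[:2]+1:
            q=P[l==i]; 
            if len(q)<8: continue
            r=cv2.minAreaRect(q[:,:2].astype(np.float32)*1000)
            print(" ",nm,len(q),"c",np.round(r[0],1),"sz",np.round(r[1],1),"ang",round(r[2],2),"z",np.round(np.nanpercentile(q[:,2],[5,50,95])*1000,1),"px",np.round(c[i]),"mean",np.round(q.mean(0)*1000,1))
    rect(dark,"bed")
    car=near&(P[...,1]<-.2)
    rect(car&(z>.03)&(S>150)&((H<8)|(H>172)),"red")
    rect(car&(z>-.005)&(S>120)&(H>100)&(H<125),"blue")
    rect(near&(z>.04)&(z<.06)&(S<40)&(V>90)&(P[...,1]>-.3)&(P[...,0]>.25),"duct")
    rect(car&(z>.042)&(z<.06)&(S<60)&(V>100),"plate?")
E
python3 m.py
```

```text
scene bench z 0.001693962503478974
  bed 602 c [450.  136.4] sz [371.7 113.8] ang 70.28 z [ 5.3 10.1 13.1] px [204. 301.] mean [477.1 219.9   9.7]
  bed 408 c [457.9 349.7] sz [203.   10.9] ang 0.71 z [ 6.5  9.  11.3] px [177. 359.] mean [451.8 349.2   9. ]
  red 33 c [ 392.2 -362.1] sz [65.5  6.9] ang 84.79 z [57.6 60.3 62.2] px [343. 157.] mean [ 392.6 -363.9   60. ]
  blue 44 c [ 442. -359.] sz [24.3 64. ] ang 10.08 z [ 6.2  8.9 11.1] px [324. 171.] mean [ 442.4 -354.8    9.1]
  duct 3014 c [483.2 429. ] sz [106.1 134.6] ang 88.24 z [42.7 44.4 52.9] px [127. 364.] mean [490.1 409.1  45.3]
  duct 1096 c [586.9  87.2] sz [182.2  42.3] ang 88.83 z [44.3 50.4 51.8] px [194. 230.] mean [584.2  95.6  49.8]
  plate? 169 c [ 437.8 -353.3] sz [71.5 94.8] ang 72.69 z [43.  51.7 57.3] px [321. 159.] mean [ 453.4 -345.9   50.9]
  plate? 43 c [ 429.7 -404.2] sz [11.8 62.2] ang 70.35 z [47.9 54.6 57.7] px [335. 152.] mean [ 426.6 -403.    53.8]
side bench z -6.312216983606067e-06
  bed 2282 c [502.4  63.7] sz [452.8 121.3] ang 89.14 z [ 7.1 10.5 14.3] px [237. 198.] mean [498.6 -12.   10.6]
  b
[... 211 characters left out ...]
   60.2]
  blue 144 c [ 459.7 -407.2] sz [35.2 60.1] ang 75.64 z [ 3.8  7.3 14.2] px [279. 306.] mean [ 453.7 -411.3    7.9]
  blue 69 c [ 444.1 -353. ] sz [45.  10.2] ang 79.92 z [ 3.6  7.3 21.5] px [266. 289.] mean [ 444.8 -355.5    9.2]
  duct 440 c [587.3  83.6] sz [185.5  41.5] ang 89.27 z [44.7 48.  50.8] px [251. 163.] mean [586.6  80.   47.9]
  duct 428 c [486.7 470.6] sz [208.5 130.1] ang 84.82 z [40.5 42.8 51.7] px [185. 116.] mean [476.4 444.4  44.3]
  plate? 136 c [ 460.7 -377.9] sz [40.8 25.6] ang 81.45 z [42.8 44.6 48. ] px [276. 284.] mean [ 460.6 -377.5   45. ]
  plate? 80 c [ 431.2 -408.2] sz [ 7.6 92.8] ang 80.37 z [53.5 56.3 59.1] px [269. 296.] mean [ 429.8 -408.6   56.2]
```

```bash
cat >> h.py <<'E'
from scipy.spatial.transform import Rotation as Ro
def plan(x,y,z,psi):
    "delta in tool axes (cm) and yaw turn; psi=deg angle of tool x in world. shift given for tool axes BEFORE the turn"
    o=bot.get_obs();R=Ro.from_quat(o["tool_rot"]);d=np.array([x,y,z])-o["eef_pos"]
    Rt=Ro.from_matrix(np.array([[np.cos(np.radians(psi)),np.sin(np.radians(psi)),0],[np.sin(np.radians(psi)),-np.cos(np.radians(psi)),0],[0,0,-1]]).astype(float))
    rv=(R.inv()*Rt).as_rotvec()
    xa=R.as_matrix()[:,0]
    print("t",round(o["clock"],2),"tcp",np.round(o["eef_pos"]*1000,1),"psi",round(np.degrees(np.arctan2(xa[1],xa[0])),2),"F",np.round(o["ft_force"],1),"w",round(o["grip_width"]*1000,1))
    print("shift cm old axes",np.round(R.inv().apply(d)*100,2),"| target axes",np.round(Rt.inv().apply(d)*100,2),"| turn",np.round(rv,3),"j",np.round(o["joint_pos"],2))
E
python3 - <<'E'
from h import *
print(np.round(bot.camera_info("wrist")["T_tool_cam"],4),bot.camera_info("wrist")["K"])
plan(.43,-.37,.24,80.5)
E
```

```text
[[ 3.000e-04  9.548e-01  2.974e-01  7.540e-02]
 [ 1.000e+00 -4.000e-04  2.000e-04 -3.000e-04]
 [ 3.000e-04  2.974e-01 -9.548e-01 -1.422e-01]
 [ 0.000e+00  0.000e+00  0.000e+00  1.000e+00]] [[299.95585172   0.         254.15647387]
 [  0.         299.95585172 189.42961265]
 [  0.           0.           1.        ]]
t 0.1 tcp [ 197.6 -458.7  230.5] psi 23.31 F [0.2 0.3 0.5] w 85.4
shift cm old axes [24.85  1.05 -0.95] | target axes [12.58 21.45 -0.95] | turn [-0.002 -0.001 -0.998] j [-1.16  0.24  0.    1.34  0.    1.57]
```

Emit:
play_rows:
  moves:
    - [1, [2, 0.1, -0.2], [0, 0, 0]]
    - [1, [4, 0.2, -0.2], [0, 0, 0]]
    - [1, [4, 0.2, -0.2], [0, 0, 0]]
    - [1, [4, 0.2, -0.2], [0, 0, 0]]
    - [1, [4, 0.2, -0.2], [0, 0, 0]]
    - [1, [4, 0.2, 0], [0, 0, 0]]
    - [1, [2.8, 0.1, 0], [0, 0, 0]]
    - [1, [0, 0, 0], [0, 0, -0.12]]
    - [1, [0, 0, 0], [0, 0, -0.12]]
    - [1, [0, 0, 0], [0, 0, -0.12]]
    - [1, [0, 0, 0], [0, 0, -0.12]]
    - [1, [0, 0, 0], [0, 0, -0.12]]

```text
clock: 1.1
eef_pos: [0.4303, -0.3717, 0.2405]
tool_rot: [0.874, 0.485, -0.0, -0.001]
ft_force: [-0.4, -0.6, 0.0]
grip_width: 0.0855
```

Emit:
play_rows:
  moves:
    - [1, [0, 0, 0], [0, 0, -0.12]]
    - [1, [0, 0, 0], [0, 0, -0.12]]
    - [1, [0, 0, 0], [0, 0, -0.12]]
    - [1, [0, 0, 0], [0, 0, -0.04]]
    - [1, [0, 0, 0], [0, 0, 0]]
    - [1, [0, 0, 0], [0, 0, 0]]

```text
clock: 1.6
eef_pos: [0.4302, -0.3719, 0.2408]
tool_rot: [0.763, 0.646, -0.0, -0.001]
ft_force: [-1.6, 0.7, -1.0]
grip_width: 0.0853
```

```bash
cat > wr.py <<'E'
from h import *
import sys
def wrist(name):
    o,im,d,ci=cam("wrist"); T=np.eye(4);T[:3,:3]=Ro.from_quat(o["tool_rot"]).as_matrix();T[:3,3]=o["eef_pos"]
    P=pts(d,ci,T@np.array(ci["T_tool_cam"])); np.savez(name+".npz",im=im,P=P); cv2.imwrite(f"pics/{name}.png",im[...,::-1]); return im,P
if __name__=="__main__": wrist(sys.argv[1]); plan(.464,-.378,.1,80.5)
E
python3 wr.py w1
```

```text
t 1.65 tcp [ 430.2 -372.   240.9] psi 80.54 F [-0.6 -0.  -0.4] w 85.2
shift cm old axes [-0.05  3.45 14.09] | target axes [-0.04  3.43 14.09] | turn [-0.001 -0.     0.001] j [-0.71  0.38  0.22  1.41  0.    1.02]
```

View pics/w1.png

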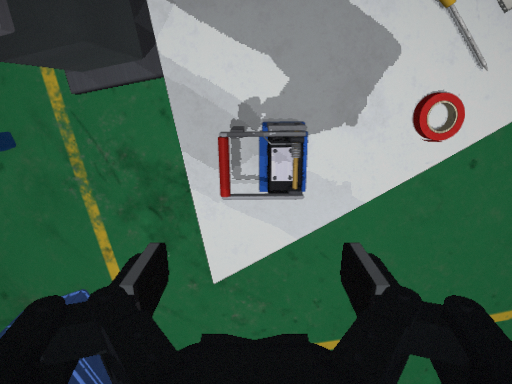

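The wrist view shows the red bar at px (224,166), the black body at (282,165), the blue foot, and the stop plate at the top (285,126). Now I'll measure them.

```bash
python3 - <<'E'
from h import *
f=np.load("w1.npz");im,P=f["im"],f["P"]
hsv=cv2.cvtColor(im,cv2.COLOR_RGB2HSV);H,S,V=[hsv[...,i].astype(int) for i in range(3)]
roi=np.zeros(H.shape,bool);roi[110:215,205:320]=1
def show(m,nm):
    k,l,st,c=cv2.connectedComponentsWithStats((m&roi).astype(np.uint8))
    m2=np.isin(l,[i for i in range(1,k) if st[i,4]>25]); q=P[m2];q=q[~np.isnan(q[:,0])]
    r=cv2.minAreaRect(q[:,:2].astype(np.float32)*1000); b=cv2.boxPoints(r)
    print(nm,len(q),np.round(r[0],1),np.round(r[1],1),round(r[2],2),"z",np.round(np.percentile(q[:,2],[5,50,95])*1000,1),"px",np.round(np.argwhere(m2).mean(0)[::-1]))
z=P[...,2]
show((S>150)&((H<8)|(H>172))&(z>.05),"red")
show((S>120)&(H>100)&(H<125)&(z<.015),"blue foot")
show((z>.038)&(z<.047)&(S<90),"body top")
show((z>.048)&(z<.056)&(S<60),"plate top")
show((z>.035)&(z<.075)&~((S>150)&((H<8)|(H>172))),"upper all")
print(np.round(P[150:180:6,265:300:5]*1000)[...,2])
E
```

```text
red 559 [ 396.4 -365.2] [66.6 10.7] 81.38 z [58.6 60.7 62.3] px [224. 166.]
blue foot 625 [ 465.3 -376.3] [89.2 60. ] 80.92 z [6.2 7.5 8.8] px [275. 162.]
body top 1413 [ 465.6 -370.8] [81.9 39.1] 81.51 z [42.  44.3 46.1] px [282. 164.]
plate top 486 [ 444.6 -368.1] [80.3 83. ] 80.73 z [50.1 51.9 55.7] px [279. 147.]
upper all 3298 [ 440.1 -368.3] [85.2 95.5] 80.58 z [42.4 51.  58.8] px [277. 161.]
[[ 8. 44. 45. 45. 44. 45. 55.]
 [ 9. 44. 46. 46. 45. 45. 55.]
 [ 9. 43. 45. 45. 46. 45. 55.]
 [ 6. 43. 46. 45. 45. 46. 54.]
 [ 7. 43. 47. 45. 45. 45. 53.]]
```

```bash
python3 -c "
from h import *
plan(.4655,-.3758,.013,81.1)"
```

```text
t 1.65 tcp [ 430.2 -372.   240.9] psi 80.54 F [-0.6 -0.  -0.4] w 85.2
shift cm old axes [ 0.19  3.56 22.79] | target axes [ 0.17  3.55 22.79] | turn [-0.001 -0.    -0.01 ] j [-0.71  0.38  0.22  1.41  0.    1.02]
```

Emit:
play_rows:
  moves:
    - [0.6, [0.1, 1.8, 0], [0, 0, -0.01]]
    - [0.6, [0.1, 1.8, 1], [0, 0, 0]]
    - [0.6, [0, 0, 3], [0, 0, 0]]
    - [0.6, [0, 0, 3], [0, 0, 0]]
    - [0.6, [0, 0, 3], [0, 0, 0]]
    - [0.6, [0, 0, 2.8], [0, 0, 0]]
    - [0.6, [0, 0, 0], [0, 0, 0]]
    - [0.6, [0, 0, 0], [0, 0, 0]]
    - [0.6, [0, 0, 0], [0, 0, 0]]

```text
clock: 2.4
eef_pos: [0.467, -0.3765, 0.1149]
tool_rot: [0.76, 0.65, 0.0, 0.001]
ft_force: [-0.2, -0.3, 0.8]
grip_width: 0.0682
```

```bash
python3 -c "
from h import *
plan(.4655,-.3758,.013,81.1)"
```

```text
t 2.4 tcp [ 467.  -376.5  114.9] psi 81.15 F [-0.2 -0.3  0.8] w 68.2
shift cm old axes [ 0.06 -0.17 10.19] | target axes [ 0.04 -0.16 10.19] | turn [0.002 0.001 0.001] j [-0.68  0.5   0.08  1.15 -0.    1.05]
```

Emit:
play_rows:
  moves:
    - [0.6, [0, -0.1, 2.5], [0, 0, 0]]
    - [0.6, [0, 0, 2.5], [0, 0, 0]]
    - [0.6, [0, 0, 2], [0, 0, 0]]
    - [0.6, [0, 0, 1.5], [0, 0, 0]]
    - [0.6, [0, 0, 1], [0, 0, 0]]
    - [0.6, [0, 0, 0.7], [0, 0, 0]]
    - [0.6, [0, 0, 0], [0, 0, 0]]
    - [0.6, [0, 0, 0], [0, 0, 0]]

```text
clock: 3.07
eef_pos: [0.466, -0.3763, 0.0126]
tool_rot: [0.759, 0.651, 0.0, 0.001]
ft_force: [0.2, 0.2, -0.6]
grip_width: 0.0684
```

Emit:
play_rows:
  moves:
    - [-1, [0, 0, 0], [0, 0, 0]]
    - [-1, [0, 0, 0], [0, 0, 0]]
    - [-1, [0, 0, 0], [0, 0, 0]]
    - [-1, [0, 0, 0], [0, 0, 0]]
    - [-1, [0, 0, 0], [0, 0, 0]]
    - [-1, [0, 0, 0], [0, 0, 0]]
    - [-1, [0, 0, 0], [0, 0, 0]]

```text
clock: 3.65
eef_pos: [0.4662, -0.3764, 0.0128]
tool_rot: [0.759, 0.651, 0.0, 0.001]
ft_force: [-0.7, 0.3, 6.5]
grip_width: 0.0395
```

Emit:
play_rows:
  moves:
    - [-1, [0, 0, -1], [0, 0, 0]]
    - [-1, [0, 0, -2], [0, 0, 0]]
    - [-1, [0, 0, -3], [0, 0, 0]]
    - [-1, [0, 0, -3], [0, 0, 0]]
    - [-1, [0, 0, -3], [0, 0, 0]]
    - [-1, [0, 0, -2], [0, 0, 0]]
    - [-1, [0, 0, 0], [0, 0, 0]]
    - [-1, [0, 0, 0], [0, 0, 0]]

```text
clock: 4.32
eef_pos: [0.465, -0.3755, 0.1509]
tool_rot: [0.759, 0.651, -0.0, -0.0]
ft_force: [-0.7, 0.0, -9.4]
grip_width: 0.0395
```

```bash
python3 -c "
from h import *
plan(.513,-.146,.16,89.1)"
```

```text
t 4.32 tcp [ 465.  -375.5  150.9] psi 81.17 F [-0.7  0.  -9.4] w 39.5
shift cm old axes [23.41  1.23 -0.91] | target axes [23.02  4.44 -0.91] | turn [-0.    -0.    -0.138] j [-0.68  0.48  0.14  1.23  0.    1.05]
```

Emit:
play_rows:
  moves:
    - [-1, [1.5, 0.2, -0.2], [0, 0, 0]]
    - [-1, [3, 0.2, -0.2], [0, 0, 0]]
    - [-1, [4, 0.2, -0.2], [0, 0, 0]]
    - [-1, [4, 0.2, -0.3], [0, 0, 0]]
    - [-1, [4, 0.2, 0], [0, 0, 0]]
    - [-1, [4, 0.2, 0], [0, 0, 0]]
    - [-1, [2.9, 0, 0], [0, 0, -0.07]]
    - [-1, [0, 0, 0], [0, 0, -0.068]]
    - [-1, [0, 0, 0], [0, 0, 0]]
    - [-1, [0, 0, 0], [0, 0, 0]]
    - [-1, [0, 0, 0], [0, 0, 0]]

```text
clock: 5.23
eef_pos: [0.5117, -0.1465, 0.1586]
tool_rot: [0.714, 0.701, -0.001, -0.001]
ft_force: [-0.2, 0.4, -8.1]
grip_width: 0.0388
```

```bash
python3 wr.py w2
```

```text
t 5.28 tcp [ 512.  -146.9  159. ] psi 88.93 F [ 0.4 -1.3 -7.9] w 39.4
shift cm old axes [-23.2   -4.35   5.9 ] | target axes [-23.58  -0.92   5.9 ] | turn [-0.003 -0.     0.147] j [-0.28  0.35 -0.04  1.19 -0.    1.31]
```

View pics/w2.png

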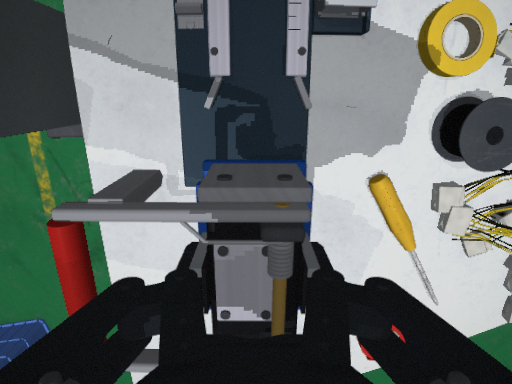

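The wrist view shows the bed, the two lips (cols 208–230 and 287–309, mouth at row 76), the flared cheeks, and the held carriage with its plate towards the track. I'll now measure the track axis, the mouth and the carriage as held.

```bash
python3 - <<'E'
from h import *
f=np.load("w2.npz");im,P=f["im"],f["P"]
hsv=cv2.cvtColor(im,cv2.COLOR_RGB2HSV);H,S,V=[hsv[...,i].astype(int) for i in range(3)]
z=P[...,2]
def fit(name,roi,m):
    M=np.zeros(H.shape,bool);M[roi[0]:roi[1],roi[2]:roi[3]]=1;M&=m
    q=P[M]*1000; r=cv2.minAreaRect(q[:,:2].astype(np.float32)); print(name,len(q),"c",np.round(r[0],1),np.round(r[1],1),round(r[2],2),"z",np.round(np.percentile(q[:,2],[5,50,95]),1),"ymin",np.round(np.percentile(q[:,1],[0,2]),1))
    return M
for nm,c in(("lipL",(195,240)),("lipR",(278,312))):
    M=fit(nm,(0,90,*c),(z>.022)&(z<.034))
    mid=[];
    for r in range(5,70,4):
        cc=np.where(M[r])[0]
        if len(cc)>5: mid.append([*(P[r,cc[0],:2]*1000),*(P[r,cc[-1],:2]*1000)])
    mid=np.array(mid)
    for k in(0,2): p=np.polyfit(mid[:,k+1],mid[:,k],1); print("  edge slope dx/dy",round(p[0],4),"x at y=-50:",round(np.polyval(p,-50),1), "y range",mid[[0,-1],k+1].round())
M=fit("bed",(60,185,170,320),(z>.006)&(z<.017)&(V<110))
ed=[]
for r in range(80,180,4):
    cc=np.where(M[r])[0]; 
    if len(cc)>20: ed.append([*(P[r,cc[0],:2]*1000),*(P[r,cc[-1],:2]*1000)])
ed=np.array(ed)
for k in(0,2): p=np.polyfit(ed[:,k+1],ed[:,k],1); print("bed edge slope",round(p[0],4),"x at -100",round(np.polyval(p,-100),1))
fit("plate",(155,205,190,320),(z>.15))
print(np.round(P[165:200:6,195:316:12]*1000)[...,2])
fit("blue",(155,240,190,320),(S>120)&(H>100)&(H<125))
fit("bodytop?",(255,315,215,275),(z>.15))
E
```

```text
lipL 1692 c [482.9 -26.6] [28.1 69.8] 8.6 z [25.6 27.5 28.9] ymin [-63.1 -51.9]
  edge slope dx/dy -0.0976 x at y=-50: 476.2 y range [  5. -47.]
  edge slope dx/dy 0.0105 x at y=-50: 491.4 y range [  3. -47.]
lipR 1675 c [548.9 -29. ] [70.7 18.7] 88.6 z [25.9 27.6 28.9] ymin [-64.5 -53. ]
  edge slope dx/dy 0.0227 x at y=-50: 539.4 y range [  3. -48.]
  edge slope dx/dy 0.0106 x at y=-50: 557.2 y range [  2. -48.]
bed 12045 c [501.7 -96.5] [117.2 121.6] 88.83 z [10.4 11.6 12.8] ymin [-153.9 -139.3]
bed edge slope 0.0267 x at -100 441.7
bed edge slope 0.0019 x at -100 561.2
plate 4882 c [ 512.1 -111.9] [23.9 61.3] 87.33 z [152.8 191.9 198. ] ymin [-125.2 -108.9]
[[ 11. 154. 161. 161. 161. 160. 162. 161. 160. 154.   2.]
 [ 11. 154. 172. 173. 173. 172. 173. 173. 174. 153.   1.]
 [ 10. 184. 187. 187. 183. 183. 182. 188. 187. 182.   1.]
 [ 11. 193. 191. 191. 192. 192. 193. 192. 192. 192.  -0.]
 [  2. 197. 198. 198. 197. 198. 197. 197. 196. 197.   1.]
 [  1. 197. 197. 198. 198. 197. 197. 197. 198. 198.   2.]]
blue 927 c [ 500.3 -120.5] [108.3  43.4] 12.47 z [nan nan nan] ymin [nan nan]
bodytop? 3591 c [ 506.1 -145.5] [26.4 36.9] 0.6 z [190.  190.9 198.8] ymin [-164.1 -162.2]
```

```bash
python3 -c "
from h import *
plan(.5147,-.110,.027,89.25)"
```

```text
t 5.28 tcp [ 512.  -146.9  159. ] psi 88.93 F [ 0.4 -1.3 -7.9] w 39.4
shift cm old axes [ 3.69  0.23 13.2 ] | target axes [ 3.7   0.22 13.2 ] | turn [-0.003 -0.    -0.006] j [-0.28  0.35 -0.04  1.19 -0.    1.31]
```

Emit:
play_rows:
  moves:
    - [-1, [1.8, 0.1, 0], [0, 0, -0.006]]
    - [-1, [1.9, 0.1, 1], [0, 0, 0]]
    - [-1, [0, 0, 2.5], [0, 0, 0]]
    - [-1, [0, 0, 2.5], [0, 0, 0]]
    - [-1, [0, 0, 2.5], [0, 0, 0]]
    - [-1, [0, 0, 2], [0, 0, 0]]
    - [-1, [0, 0, 1], [0, 0, 0]]
    - [-1, [0, 0, 0.5], [0, 0, 0]]
    - [-1, [0, 0, 0], [0, 0, 0]]
    - [-1, [0, 0, 0], [0, 0, 0]]

```text
clock: 6.12
eef_pos: [0.5163, -0.11, 0.0411]
tool_rot: [0.711, 0.703, 0.0, 0.001]
ft_force: [0.1, 0.2, -7.8]
grip_width: 0.0391
```

```bash
python3 -c "
from h import *
plan(.5147,-.110,.025,89.25)"
```

```text
t 6.12 tcp [ 516.3 -110.    41.1] psi 89.36 F [ 0.1  0.2 -7.8] w 39.1
shift cm old axes [-0.01 -0.16  1.61] | target axes [-0.01 -0.16  1.61] | turn [0.001 0.    0.002] j [-0.21  0.45 -0.22  0.9   0.    1.37]
```

Emit:
play_rows:
  moves:
    - [-1, [0, -0.1, 0.8], [0, 0, 0]]
    - [-1, [0, 0, 0.4], [0, 0, 0]]
    - [-1, [0, 0, 0.2], [0, 0, 0]]
    - [-1, [0, 0, 0.1], [0, 0, 0]]
    - [-1, [0, 0, 0], [0, 0, 0]]
    - [-1, [0, 0, 0], [0, 0, 0]]

```text
clock: 6.62
eef_pos: [0.5146, -0.1093, 0.0254]
tool_rot: [0.711, 0.704, 0.0, 0.0]
ft_force: [-0.3, -0.6, -7.4]
grip_width: 0.0393
```

Emit:
play_rows:
  moves:
    - [-1, [0, 0, 0.1], [0, 0, 0]]
    - [-1, [0, 0, 0], [0, 0, 0]]
    - [-1, [0, 0, 0], [0, 0, 0]]

```text
clock: 6.87
eef_pos: [0.515, -0.1094, 0.0248]
tool_rot: [0.711, 0.704, 0.0, 0.001]
ft_force: [-1.0, 0.3, -5.1]
grip_width: 0.0391
```

Contact has started, so I'll release it and rise a little.

Emit:
play_rows:
  moves:
    - [-1, [0, 0, 0.05], [0, 0, 0]]
    - [-0.4, [0, 0, 0], [0, 0, 0]]
    - [0.2, [0, 0, 0], [0, 0, 0]]
    - [0.6, [0, 0, 0], [0, 0, 0]]
    - [0.6, [0, 0, 0], [0, 0, 0]]
    - [0.6, [0, 0, 0], [0, 0, 0]]
    - [0.6, [0, 0, 0], [0, 0, 0]]
    - [0.6, [0, 0, 0], [0, 0, 0]]
    - [0.6, [0, 0, 0], [0, 0, 0]]

```text
clock: 7.62
eef_pos: [0.5145, -0.1093, 0.0238]
tool_rot: [0.711, 0.704, 0.0, 0.0]
ft_force: [0.6, -0.1, -0.3]
grip_width: 0.0682
```

Emit:
play_rows:
  moves:
    - [0.6, [0, 0, -0.4], [0, 0, 0]]
    - [0.6, [-0.5, 0, -0.25], [0, 0, 0]]
    - [0.6, [-0.5, 0, 0], [0, 0, 0]]
    - [0.6, [0, 0, 0], [0, 0, 0]]
    - [-1, [0, 0, 0], [0, 0, 0]]
    - [-1, [0, 0, 0], [0, 0, 0]]
    - [-1, [0, 0, 0], [0, 0, 0]]
    - [-1, [0, 0, 0], [0, 0, 0]]
    - [-1, [0, 0, 0], [0, 0, 0]]
    - [-1, [0, 0, 0], [0, 0, 0]]

```text
clock: 8.45
eef_pos: [0.5145, -0.1194, 0.0305]
tool_rot: [0.711, 0.704, 0.0, 0.0]
ft_force: [-0.2, -0.4, 3.1]
grip_width: 0.0388
```

```bash
python3 -c "
from h import *
plan(.5155,-.0565,.0303,89.25)"
```

```text
t 8.45 tcp [ 514.5 -119.4   30.5] psi 89.42 F [-0.2 -0.4  3.1] w 38.8
shift cm old axes [6.29 0.03 0.02] | target axes [6.29 0.01 0.02] | turn [0.    0.    0.003] j [-0.23  0.47 -0.23  0.87 -0.    1.35]
```

Emit:
play_rows:
  moves:
    - [-1, [0.6, 0, 0], [0, 0, 0]]
    - [-1, [0.8, 0, 0], [0, 0, 0]]
    - [-1, [0.8, 0, 0], [0, 0, 0]]
    - [-1, [0.8, 0.02, 0], [0, 0, 0]]
    - [-1, [0.8, 0.02, 0], [0, 0, 0]]
    - [-1, [0, 0, 0], [0, 0, 0]]

```text
clock: 8.95
eef_pos: [0.5154, -0.0787, 0.0305]
tool_rot: [0.71, 0.704, 0.001, -0.001]
ft_force: [-0.2, 2.7, 3.8]
grip_width: 0.0386
```

Emit:
play_rows:
  moves:
    - [-1, [0.5, 0, 0], [0, 0, 0]]
    - [-1, [0.5, 0, 0], [0, 0, 0]]
    - [-1, [0.5, 0, 0], [0, 0, 0]]
    - [-1, [0.3, 0, 0], [0, 0, 0]]
    - [-1, [0, 0, 0], [0, 0, 0]]
    - [-1, [0, 0, 0], [0, 0, 0]]

```text
clock: 9.45
eef_pos: [0.5155, -0.0626, 0.0305]
tool_rot: [0.711, 0.704, 0.001, -0.0]
ft_force: [-0.2, -0.4, 5.9]
grip_width: 0.0386
```

Emit:
play_rows:
  moves:
    - [-1, [0.3, 0, 0], [0, 0, 0]]
    - [-1, [0.2, 0, 0], [0, 0, 0]]
    - [-1, [0.2, 0, 0], [0, 0, 0]]
    - [-1, [0, 0, 0], [0, 0, 0]]

```text
clock: 9.78
eef_pos: [0.5156, -0.0561, 0.0305]
tool_rot: [0.711, 0.704, 0.0, 0.0]
ft_force: [-0.5, -1.2, 5.2]
grip_width: 0.0389
```

Emit:
play_rows:
  moves:
    - [-1, [0.15, 0, 0], [0, 0, 0]]
    - [-1, [0.15, 0, 0], [0, 0, 0]]
    - [-1, [0, 0, 0], [0, 0, 0]]

```text
clock: 10.03
eef_pos: [0.5156, -0.0533, 0.0306]
tool_rot: [0.711, 0.703, 0.0, 0.0]
ft_force: [0.2, -2.1, 5.6]
grip_width: 0.039
```

Emit:
play_rows:
  moves:
    - [-0.4, [0, 0, 0], [0, 0, 0]]
    - [0.2, [0, 0, 0], [0, 0, 0]]
    - [0.6, [0, 0, 0], [0, 0, 0]]
    - [0.6, [0, 0, -1], [0, 0, 0]]
    - [0.6, [0, 0, -3], [0, 0, 0]]
    - [0.6, [0, 0, -4], [0, 0, 0]]
    - [0.6, [0, 0, -4], [0, 0, 0]]
    - [0.6, [-2, -3, -3], [0, 0, 0]]
    - [0.6, [-2, -3, 0], [0, 0, 0]]
    - [0.6, [0, 0, 0], [0, 0, 0]]
    - [0.6, [0, 0, 0], [0, 0, 0]]

```text
clock: 10.95
eef_pos: [0.4571, -0.0908, 0.1778]
tool_rot: [0.711, 0.703, 0.0, -0.0]
ft_force: [-0.6, 0.6, -0.2]
grip_width: 0.0684
```

```bash
python3 wr.py w3
```

```text
t 11.0 tcp [458.1 -90.4 177.4] psi 89.37 F [ 0.3  0.6 -1.1] w 68.4
shift cm old axes [-28.75   0.9    7.73] | target axes [-28.26   5.33   7.74] | turn [ 0.001 -0.001  0.155] j [-0.2   0.21 -0.18  1.18  0.    1.39]
```

View pics/w3.png

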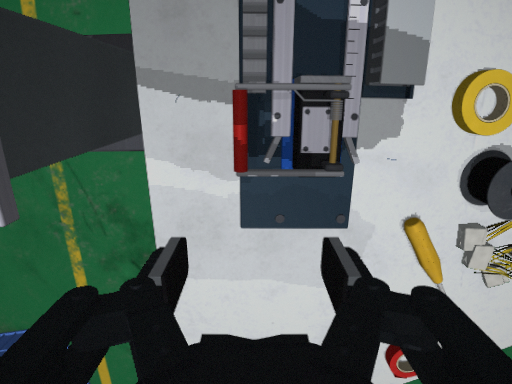

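The carriage is in the track mouth, with its front arm (row ~87) right at the first tooth. The red bar is at px (240,131) and the stop plate at (325,82). Next: measure the bar position and the gauge y position of the plate.

```bash
cat > red.py <<'E'
from h import *
import sys
f=np.load(sys.argv[1]+".npz");im,P=f["im"],f["P"]
hsv=cv2.cvtColor(im,cv2.COLOR_RGB2HSV);H,S,V=[hsv[...,i].astype(int) for i in range(3)]
m=(S>150)&((H<8)|(H>172))&(P[...,2]>.045)&(P[...,1]<.4)&(P[...,0]>.3)
k,l,st,c=cv2.connectedComponentsWithStats(m.astype(np.uint8));i=1+np.argmax(st[1:,4])
q=P[l==i]*1000;r=cv2.minAreaRect(q[:,:2].astype(np.float32));print("bar",st[i,4],np.round(r[0],1),np.round(r[1],1),round(r[2],2),"z",np.round(np.percentile(q[:,2],[5,50,95]),1),"px",c[i].round())
E
python3 red.py w3; python3 - <<'E'
from h import *
plan(.447,-.043,.110,89.3)
E
```

```text
bar 1126 [445.5 -42.5] [66.  11.5] 89.19 z [69.6 72.7 74.3] px [240. 130.]
t 11.0 tcp [458.1 -90.4 177.4] psi 89.37 F [ 0.3  0.6 -1.1] w 68.4
shift cm old axes [ 4.73 -1.17  6.74] | target axes [ 4.73 -1.17  6.74] | turn [ 0.001 -0.001  0.001] j [-0.2   0.21 -0.18  1.18  0.    1.39]
```

Emit:
play_rows:
  moves:
    - [0.1, [1.5, -0.4, 0], [0, 0, 0]]
    - [0.1, [2, -0.5, 1], [0, 0, 0]]
    - [0.1, [1.2, -0.35, 2.5], [0, 0, 0]]
    - [0.1, [0, 0, 2.5], [0, 0, 0]]
    - [0.1, [0, 0, 1], [0, 0, 0]]
    - [0.1, [0, 0, 0], [0, 0, 0]]
    - [0.1, [0, 0, 0], [0, 0, 0]]

```text
clock: 11.58
eef_pos: [0.4463, -0.0426, 0.1061]
tool_rot: [0.71, 0.704, -0.001, -0.001]
ft_force: [0.6, 0.6, 0.9]
grip_width: 0.0469
```

```bash
python3 -c "
from h import *
plan(.4455,-.0425,.047,89.3)"
```

```text
t 11.58 tcp [446.3 -42.6 106.1] psi 89.49 F [0.6 0.6 0.9] w 46.9
shift cm old axes [ 0.01 -0.07  5.91] | target axes [ 0.01 -0.08  5.91] | turn [-0.002 -0.001  0.003] j [-0.1   0.24 -0.34  0.99  0.    1.48]
```

Emit:
play_rows:
  moves:
    - [0.1, [0, 0, 2], [0, 0, 0]]
    - [0.1, [0, 0, 2], [0, 0, 0]]
    - [0.1, [0, 0, 1.3], [0, 0, 0]]
    - [0.1, [0, 0, 0.6], [0, 0, 0]]
    - [0.1, [0, 0, 0], [0, 0, 0]]
    - [-1, [0, 0, 0], [0, 0, 0]]
    - [-1, [0, 0, 0], [0, 0, 0]]
    - [-1, [0, 0, 0], [0, 0, 0]]
    - [-1, [0, 0, 0], [0, 0, 0]]
    - [-1, [0, 0, 0], [0, 0, 0]]
    - [-1, [0, 0, 0], [0, 0, 0]]

```text
clock: 12.5
eef_pos: [0.4472, -0.0435, 0.0489]
tool_rot: [0.711, 0.704, 0.001, 0.001]
ft_force: [-2.2, 0.6, 5.9]
grip_width: 0.01
```

Emit:
play_rows:
  moves:
    - [-1, [0, 0, -0.5], [0, 0, 0]]
    - [-1, [0, 0, -0.6], [0, 0, 0]]
    - [-1, [0, 0.1, -0.6], [0, 0, 0]]
    - [-1, [0, 0.1, -0.6], [0, 0, 0]]
    - [-1, [0, 0, 0], [0, 0, 0]]
    - [-1, [0, 0, 0], [0, 0, 0]]

```text
clock: 13.0
eef_pos: [0.449, -0.0433, 0.071]
tool_rot: [0.711, 0.704, 0.0, 0.0]
ft_force: [5.8, 0.4, -9.9]
grip_width: 0.0097
```

Emit:
play_rows:
  moves:
    - [-1, [0.4, 0.1, 0], [0, 0, 0]]
    - [-1, [0.8, 0, 0], [0, 0, 0]]
    - [-1, [0.8, 0, 0], [0, 0, 0]]
    - [-1, [0.8, 0, 0], [0, 0, 0]]
    - [-1, [0.8, 0, 0], [0, 0, 0]]
    - [-1, [0.4, 0, 0], [0, 0, 0]]
    - [-1, [0, 0, 0], [0, 0, 0]]

```text
clock: 13.58
eef_pos: [0.4497, -0.0021, 0.0707]
tool_rot: [0.71, 0.704, 0.0, -0.0]
ft_force: [4.4, 1.2, -12.2]
grip_width: 0.0099
```

Emit:
play_rows:
  moves:
    - [-1, [0.5, 0, 0], [0, 0, 0]]
    - [-1, [1, 0, 0], [0, 0, 0]]
    - [-1, [1, 0, 0], [0, 0, 0]]
    - [-1, [1.2, 0, 0], [0, 0, 0]]
    - [-1, [1.2, 0, 0], [0, 0, 0]]
    - [-1, [1.2, 0, 0], [0, 0, 0]]
    - [-1, [1.2, 0, 0], [0, 0, 0]]
    - [-1, [1, 0, 0], [0, 0, 0]]
    - [-1, [1, 0, 0], [0, 0, 0]]
    - [-1, [0.7, 0, 0], [0, 0, 0]]
    - [-1, [0, 0, 0], [0, 0, 0]]
    - [-1, [0, 0, 0], [0, 0, 0]]

```text
clock: 14.58
eef_pos: [0.4511, 0.0976, 0.071]
tool_rot: [0.71, 0.704, 0.001, -0.0]
ft_force: [4.4, 2.2, -11.5]
grip_width: 0.01
```

```bash
python3 wr.py w4; python3 red.py w4; python3 - <<'E'
from h import *
for n in("scene","side"):
    o,im,d,ci=cam(n); cv2.imwrite(f"pics/{n}1.png",im[...,::-1]); np.savez(f"{n}1.npz",im=im,P=pts(d,ci))
a=cv2.imread("pics/w4.png");b=cv2.imread("pics/scene1.png")[180:340,130:330];cv2.imwrite("pics/c4.png",np.hstack([a[:300],cv2.resize(b,(280,300))]))
E
```

```text
t 14.63 tcp [451.1  97.5  71. ] psi 89.47 F [  3.8   2.5 -11.2] w 10.3
shift cm old axes [-47.54   1.73  -2.98] | target axes [-46.69   9.12  -2.9 ] | turn [ 0.    -0.002  0.157] j [ 0.21  0.31 -0.36  0.9   0.    1.79]
bar 3102 [450.4  98.6] [67.9 12.1] 89.81 z [90.6 93.2 94.7] px [254. 258.]
```

View pics/c4.png

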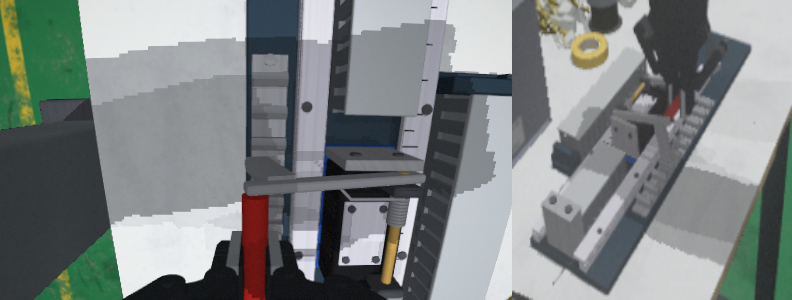

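The pawl arm is lifted over the rack. The plate front edge (row ~150) is about 2 cm short of the duct end (row ~113). I'll measure the gap.

```bash
cat > gap.py <<'E'
from h import *
import sys
f=np.load(sys.argv[1]+".npz");P=f["P"]*1000
z=P[...,2];M=(P[...,0]>500)&(P[...,0]<533)
d=M&(z>46)&(z<53)&(P[...,1]>80+0)&(P[...,1]<300); 
p=M&(z>60)&(z<67.5)&(P[...,1]<200)
for nm,m in(("duct",d),("plate",p)):
    for a,b in((503,513),(513,523),(523,531)):
        q=P[m&(P[...,0]>a)&(P[...,0]<b)]
        if len(q)>10: print(nm,a,len(q),"y 1/5/50/95/99%",np.round(np.percentile(q[:,1],[1,5,50,95,99]),1),"z",np.round(np.median(q[:,2]),1))
E
python3 gap.py w4; echo; python3 gap.py scene1; echo; python3 gap.py scene0; python3 gap.py side0
```

```text
duct 503 2253 y 1/5/50/95/99% [163.9 166.6 193.2 217.6 219.6] z 49.6
duct 513 2221 y 1/5/50/95/99% [143.  165.7 193.2 217.7 219.8] z 49.6
duct 523 1765 y 1/5/50/95/99% [143.  166.2 193.4 217.9 220. ] z 49.6
plate 503 285 y 1/5/50/95/99% [ 82.5 112.7 140.1 143.1 143.2] z 65.0
plate 513 504 y 1/5/50/95/99% [ 67.   69.1 136.4 142.9 143. ] z 65.0
plate 523 776 y 1/5/50/95/99% [ 70.5  71.1  99.3 142.4 143. ] z 66.0

duct 503 208 y 1/5/50/95/99% [144.  165.8 215.9 286.8 287.5] z 50.1
duct 513 211 y 1/5/50/95/99% [143.8 145.6 212.4 286.8 287.6] z 50.0
duct 523 152 y 1/5/50/95/99% [143.5 165.8 215.3 286.6 287.9] z 50.1
plate 503 37 y 1/5/50/95/99% [ 65.3  79.9 110.8 145.1 145.4] z 61.5
plate 513 53 y 1/5/50/95/99% [-1745.3    65.2   114.6   144.8   145. ] z 64.5
plate 523 41 y 1/5/50/95/99% [-2202.7    72.5   105.8   145.    145.8] z 66.1

duct 503 208 y 1/5/50/95/99% [166.6 171.8 217.9 286.3 287.7] z 50.1
duct 513 185 y 1/5/50/95/99% [167.2 172.7 217.5 279.8 287.5] z 50.0
duct 523 154 y 1/5/50/95/99% [166.  169.6 213.6 286.5 287.6] z 50.0
duct 503 51 y 1/5/50/95/99% [161.2 163.9 208.1 261.  265.4] z 48.7
duct 513 48 y 1/5/50/95/99% [161.8 165.5 212.3 262.  263.8] z 48.6
duct 523 44 y 1/5/50/95/99% [162.1 171.6 213.6 263.4 264.5] z 48.1
```

Emit:
play_rows:
  moves:
    - [-1, [0.4, 0, 0], [0, 0, 0]]
    - [-1, [0.5, 0, 0], [0, 0, 0]]
    - [-1, [0.5, 0, 0], [0, 0, 0]]
    - [-1, [0.35, 0, 0], [0, 0, 0]]
    - [-1, [0, 0, 0], [0, 0, 0]]
    - [-1, [0, 0, 0], [0, 0, 0]]

```text
clock: 15.23
eef_pos: [0.4513, 0.1141, 0.071]
tool_rot: [0.711, 0.704, 0.0, 0.0]
ft_force: [5.5, 0.2, -11.3]
grip_width: 0.0098
```

```bash
python3 wr.py w5; python3 red.py w5; python3 gap.py w5
```

```text
t 15.28 tcp [451.3 114.1  71. ] psi 89.41 F [  5.    0.6 -10.7] w 9.9
shift cm old axes [-49.19   1.78  -2.9 ] | target axes [-48.32   9.38  -2.9 ] | turn [0.001 0.    0.156] j [ 0.25  0.31 -0.35  0.91 -0.    1.83]
bar 3102 [450.8 115. ] [68.1 11.6] 89.41 z [90.6 93.2 94.6] px [254. 259.]
duct 503 2768 y 1/5/50/95/99% [164.7 168.1 202.7 233.2 235.7] z 49.7
duct 513 2781 y 1/5/50/95/99% [159.2 166.9 202.4 233.3 236. ] z 49.7
duct 523 2199 y 1/5/50/95/99% [160.2 166.8 202.5 233.7 236.2] z 49.7
plate 503 294 y 1/5/50/95/99% [ 98.4 115.1 156.5 159.3 159.3] z 64.9
plate 513 446 y 1/5/50/95/99% [ 83.4  85.  153.7 159.1 159.2] z 64.8
plate 523 775 y 1/5/50/95/99% [ 86.8  87.6 117.5 158.7 159.1] z 66.0
```

View pics/w5.png

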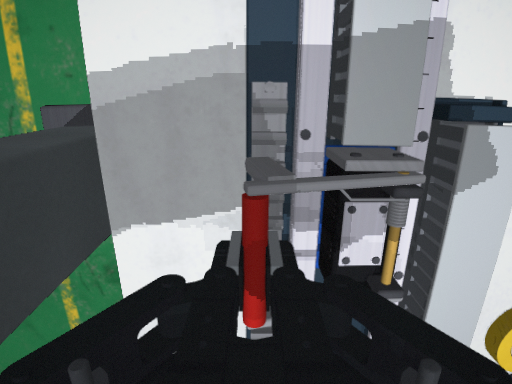

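The gap is now about 4.5 mm. I'll check the tooth phase from the rack's height profile.

```bash
python3 - <<'E'
from h import *
for n in("w4","w5","w3","scene0","side0"):
    P=np.load(n+".npz")["P"]*1000
    m=(abs(P[...,0]-459)<6)&(P[...,2]>8)&(P[...,2]<28)&(P[...,1]>-10)&(P[...,1]<200)
    q=P[m]; t=q[q[:,2]>20.5,1]; w=q[q[:,2]<16,1]
    g=lambda a:np.round(np.angle(np.exp(2j*np.pi*a/20).mean())*20/2/np.pi,2)
    print(n,"n",len(t),len(w),"peak phase mod20",g(t),"valley",g(w),"R",round(abs(np.exp(2j*np.pi*t/20).mean()),2))
E
```

```text
w4 n 686 1276 peak phase mod20 4.4 valley -5.82 R 0.83
w5 n 530 1064 peak phase mod20 4.61 valley -6.04 R 0.83
w3 n 373 538 peak phase mod20 3.66 valley -5.13 R 0.84
scene0 n 143 168 peak phase mod20 7.44 valley -8.49 R 0.89
side0 n 34 75 peak phase mod20 0.1 valley -0.98 R 0.78
```

Emit:
play_rows:
  moves:
    - [-1, [0.15, 0, 0], [0, 0, 0]]
    - [-1, [0.12, 0, 0], [0, 0, 0]]
    - [-1, [0, 0, 0], [0, 0, 0]]
    - [-1, [0, 0, 0], [0, 0, 0]]

```text
clock: 15.62
eef_pos: [0.4512, 0.1162, 0.0709]
tool_rot: [0.711, 0.703, -0.0, 0.001]
ft_force: [5.7, -1.7, -10.8]
grip_width: 0.0097
```

Emit:
play_rows:
  moves:
    - [-1, [0, -0.1, 0.6], [0, 0, 0]]
    - [-1, [0, -0.1, 0.6], [0, 0, 0]]
    - [-1, [0, -0.1, 0.5], [0, 0, 0]]
    - [-1, [0, 0, 0.3], [0, 0, 0]]
    - [-1, [0, 0, 0.15], [0, 0, 0]]
    - [-1, [0, 0, 0], [0, 0, 0]]
    - [-1, [0, 0, 0], [0, 0, 0]]

```text
clock: 16.2
eef_pos: [0.4472, 0.1169, 0.0499]
tool_rot: [0.711, 0.704, -0.0, -0.001]
ft_force: [-1.3, -1.5, 4.5]
grip_width: 0.01
```

```bash
python3 wr.py w6; python3 red.py w6; python3 gap.py w6
```

```text
t 16.25 tcp [447.2 116.9  49.9] psi 89.44 F [-1.6 -2.6  5.8] w 9.9
shift cm old axes [-49.47   2.16  -5.02] | target axes [-48.53   9.83  -5.01] | turn [-0.001 -0.     0.156] j [ 0.26  0.34 -0.38  0.85  0.    1.84]
bar 3115 [446.5 118. ] [12.1 67.6] 0.23 z [69.8 72.4 73.8] px [254. 258.]
duct 503 3444 y 1/5/50/95/99% [163.  167.4 201.5 230.5 233. ] z 49.6
duct 513 3390 y 1/5/50/95/99% [161.6 167.  201.6 230.8 233.3] z 49.7
duct 523 2668 y 1/5/50/95/99% [161.7 167.  201.3 231.  233.6] z 49.7
plate 503 396 y 1/5/50/95/99% [154.8 155.  158.4 161.7 161.9] z 63.6
plate 513 743 y 1/5/50/95/99% [ 89.1  90.  154.9 161.5 161.8] z 63.8
plate 523 1295 y 1/5/50/95/99% [ 88.8  89.9 117.3 160.5 161.5] z 65.7
```

The bar is fully down (top at 72.4 mm; it was 72.7 when hanging free) and the gap is about 2 mm. Letting go and retreating.

Emit:
play_rows:
  moves:
    - [-0.6, [0, 0, 0], [0, 0, 0]]
    - [-0.2, [0, 0, 0], [0, 0, 0]]
    - [0.1, [0, 0, 0], [0, 0, 0]]
    - [0.1, [0, 0, 0], [0, 0, 0]]
    - [0.1, [0, 0, 0], [0, 0, 0]]
    - [0.1, [0, 0, -1], [0, 0, 0]]
    - [0.1, [0, 0, -2.5], [0, 0, 0]]
    - [0.1, [0, 0, -4], [0, 0, 0]]
    - [0.1, [-2, 0, -4], [0, 0, 0]]
    - [0.1, [-3, 0, -2], [0, 0, 0]]
    - [0.1, [0, 0, 0], [0, 0, 0]]
    - [0.1, [0, 0, 0], [0, 0, 0]]

```text
clock: 17.25
eef_pos: [0.4485, 0.0675, 0.1831]
tool_rot: [0.712, 0.703, 0.002, 0.001]
ft_force: [-0.8, -0.3, -0.4]
grip_width: 0.0471
```

```bash
python3 wr.py w7; python3 red.py w7; python3 gap.py w7; python3 - <<'E'
from h import *
P=np.load("w7.npz")["P"]*1000
m=(abs(P[...,0]-518)<12)&(P[...,2]>53)&(P[...,2]<60)&(P[...,1]>80)&(P[...,1]<150);print("body top z",np.nanmedian(P[...,2][m]),m.sum())
E
```

```text
t 17.3 tcp [447.5  68.  181.7] psi 89.35 F [ 0.1 -0.2 -0. ] w 46.9
shift cm old axes [-44.59   2.15   8.14] | target axes [-43.72   8.99   8.17] | turn [ 0.    -0.001  0.155] j [ 0.15  0.18 -0.21  1.18  0.    1.73]
bar 1033 [446.6 118.2] [66.2 10.9] 88.86 z [69.5 72.7 74.2] px [251. 126.]
duct 503 846 y 1/5/50/95/99% [164.8 167.2 193.9 218.7 220.7] z 49.7
duct 513 852 y 1/5/50/95/99% [164.6 167.1 193.7 218.3 220.6] z 49.6
duct 523 677 y 1/5/50/95/99% [163.9 166.4 193.  218.5 220.7] z 49.7
plate 503 130 y 1/5/50/95/99% [ 83.   83.2 157.3 161.3 161.3] z 63.4
plate 513 179 y 1/5/50/95/99% [ 82.8  83.1 150.1 160.5 161.3] z 63.8
plate 523 431 y 1/5/50/95/99% [ 89.5  91.1 117.2 158.9 160.5] z 65.6
body top z 56.61024313912555 1537
```

View pics/w7.png

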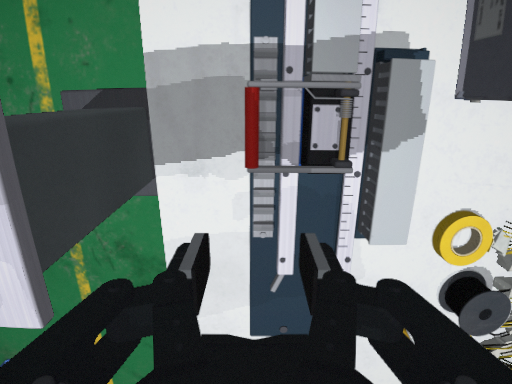

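The carriage is in the track with its bar (px 252,126) level and down. The plate is at the duct end, the gripper is clear, and both ducts are where they were. Handing in.

```bash
python3 -c "
from workcell import bot
print(bot.job_done())"
```

```text
the job is handed in; nothing more can be done
None
```

The length gauge is set to the short duct, which is the one in the track, and the job was handed in at about 17 s of the 48 s. The hand-in reports no verdict.

I stood the carriage in the loading end and let go, then gripped its body again and slid it in to the first tooth. I then held the release bar up 22 mm, ran the carriage along, lowered the bar into the notch and let go.

Last checks, from the wrist camera:
- **Release bar:** it sits fully down, with its top at 72.7 mm, the same height as when it hung free.
- **Carriage:** the body top is at 56.6 mm where 56 is expected, so the foot is flat on the bed.
- **Gap to the duct:** about 2 to 3 mm from the stop plate.
- **Robot:** the gripper is clear, with no contact force.
- **Ducts and bystanders:** the short duct's free end reads the same before and after the last moves. The long duct and the bystanders I only judged by eye; they look unmoved.

**Disagreement:** the gauge's position along the track came out between about 83 and 91 mm depending on the camera. For the final position I relied on the wrist view alone, where the gap to the duct and the tooth positions agreed to within about 1 mm.

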